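# Find the fence gap with a stepped leaf gauge

## Task

Find out how wide the gap between the brass fence nose and the blue stop on the jig is with the stepped leaf gauge: take the gauge from its rest and try its leaves in the gap one after the other, from the thinnest up, each pushed straight down, fully home on the jig plate, until one is too thick and binds in the mouth of the gap. Then put the last leaf that went in fully home in the gap again and leave the gauge standing there, upright and let go. Feel for it gently: press no leaf on any part of the jig with more than about 25 N, and leave everything else on the bench alone.

Things in the scene. Friction and masses are not known exactly. Their poses are not given: they have to be found in the camera images.
- gauge: stepped leaf gauge, 0.2 to 0.4 kg: aluminium bar along its x (164 x 18 x 18 mm, z = 45 to 63 mm), four steel leaves hanging from it, black grip on top. Origin midway between the leaves at the level of their tips, z up. Leaves 14 mm wide (x), 45 mm long, centred in y, thickness along y 5, 9, 13, 17 mm at x = +54, +18, -18, -54 mm, lower ends half-round. It may stand in the gap either way round
- grip (a point): place to hold the gauge: on the axis of its black grip (40 mm along x, 16 mm along y, z = 63 to 108 mm of the gauge), 88 mm above the leaf tips; grip it across y
- tip1 (a point): middle of the lower end of the thinnest leaf (5 mm), axes as the gauge's; the bar's end cap beside it is green
- tip2 (a point): middle of the lower end of the second leaf (9 mm)
- tip3 (a point): middle of the lower end of the third leaf (13 mm)
- tip4 (a point): middle of the lower end of the thickest leaf (17 mm); the bar's end cap beside it is red
- rest: fixed wooden rest, 190 (x) x 60 mm, with two notched posts that hold the ends of the gauge's bar, 1 mm of play each side; their cheeks rise 12 mm above the bar's underside, 67 mm above the bench. Lift the gauge straight up at least 20 mm to free it. Origin at the centre of its underside
- jig: fixed jig: aluminium plate 250 mm (x) by 180 mm (y = -75 to 105 mm), 8 mm thick, origin on its underside, z up. A dark steel fence rail 220 mm long stands on it at y = 25 to 40 mm; a brass nose (x = -10 to 10 mm) reaches out of it to y = 8 mm. Rail, nose and stops are 30 mm high above the plate. All leaf tips can stand on the plate
- fence_face (a point): foot of the middle of the brass nose's working face, level with the plate's top; axes as the jig's. From this face the gap goes to -y, up to the blue stop; it is 20 mm long along x and 30 mm deep, open at top and ends. Its width is unknown: 1.3 to 1.9 mm more than the 5, the 9 or the 13 mm leaf, so the next leaf is 2.1 to 2.7 mm too thick
- stop_seat (a point): place of the working stop's bolt on the plate, 43 mm from the fence face (to -y), at the level of the plate's top
- stop_a: one of three look-alike fixed blue stops, 20 mm wide, with a round steel bolt head on top (6 mm high) at its origin's place; origin at its underside, y towards its working face. The one at stop_seat bounds the gap, the others are parked behind the fence. Bolt to face differs by some mm and is not known, so poses do not tell the gap; any of them may be at the seat
- stop_b: another of the three stops, see stop_a
- stop_c: another of the three stops, see stop_a
- glue: small yellow bottle, 28 mm across, 60 mm tall, often standing between the jig and the rest; origin at the centre of its underside. Leave it alone
- tape: yellow roll of tape lying flat, 100 mm across, 25 mm high; origin at the centre of its underside. Leave it alone
- flask: blue drinking bottle, 66 mm across, 190 mm tall; origin at the centre of its underside. Leave it alone
- clamp: yellow and black bar clamp lying flat, 260 mm long; origin at the middle of the underside of its bar. Leave it alone
- offcut: pale wood offcut, 110 x 60 x 28 mm; origin at the centre of its underside. Leave it alone
- square: try square lying flat, dark wood stock 110 mm, steel blade 160 mm; origin under its stock. Leave it alone
- driver: screwdriver lying flat; origin at its underside. Leave it alone
Mind the look-alikes: they are no part of the job. Leave any pink look-alike of the gauge alone.

How it is judged:
By the outcome, as a careful person would: the job done as asked, in the order asked, and still so for the second after the job is handed in, with the robot touching nothing.
It also fails if it takes over 67 s, if anything falls off the work surface, if the arm or the gripper's body presses on something with over 40 N, if the wrist force passes 120 N, or if a joint passes its speed limit or range.

## Robot

A 7-joint arm with a two-finger parallel gripper is mounted at the origin on the work surface. World frame = base frame: x ahead of the robot, y to its left, z up, the work surface at z = 0. Lengths are in m, angles in rad, forces in N, time in s.
With the tool pointing down it reaches from about 0.425 to 0.875 m from the base axis. Payload 4.7 kg.
Tool frame: the origin (TCP) lies at the very end of the fingers, on their centre line; the grasp point (between the pads) lies behind it (ctrl.tcp_to_grasp is the y of the grasp point in the tool frame, in m); y points along the fingers, x is the direction in which the jaws open and shut, and the axes are right-handed (so a half turn about y gives the same grasp; the last joint's range is limited). The gripper opens to 87 mm and grips with 3 to 60 N. Pads are 19 mm wide; open, the fingers measure 117 mm over their backs; the gripper's body (75 mm by 190 mm) begins 51 mm behind the grasp point.
Start: joints at [1.235, 0.321, -0.07, 1.45, 0.023, 1.371, -0.057], TCP at [0.223, -0.611, 0.223] pointing down, gripper open.
Joint ranges: [-2.86, 2.86], [-0.3, 2.09], [-1.38, 1.24], [0.06, 2.45], [-1.56, 4.7], [0.09, 2.05], [-2.69, 2.69]. Speed limits (rad/s): [2.57, 2.57, 3.14, 3.14, 3.14, 3.14, 3.14].

## Interface

Orientations are given as a rotation vector (axis times angle).
In Python, from bench import ctrl, get_image, workorder gives the robot as it stands.
- The arm moves only by the tool drive_tool, never from a script. Its argument "increments" is text: rows parted by semicolons, each of 5 numbers parted by spaces: the shift along the tool's x, y, z in mm, then the turn about the tool's y in degrees, then the closure in counts, from 0 (fully open) to 255 (shut). In form: tx ty tz yaw fingers; .... A call has 1 to 20 rows; each row shifts and turns the commanded pose from where the row before left it, along the tool's axes as they then stand; what a row does not reach is not made up. A row lasts 1/8 s, in which the tool goes at most 62.5 mm and 10.7 degrees, less where a joint would pass 70% of its speed; a pose out of reach is approached as far as the arm can. A call is refused whole if a number of a shift passes 62.5 or a number of a turn 10.7, either way. A call with a gripper value outside its range is refused whole. The fingers move at their own pace and stop on an object; "squeeze" is the grip in N (left out, the last holds). Time passes only in rows, so rows that do not move let the fingers close. It gives the time, the measured TCP pose, the force and the opening at its end, in the units of the state.
- ctrl.get_state(): the state, without advancing time (a new reading comes with each control period).
- get_image(name): name is "scene" or "top"; returns a dict with "img" (420x560x3 uint8, red, green, blue), "mtx" (3x3 intrinsics, pixels), "camera_from_world" (4x4, takes a point from world to camera coordinates). Camera axes: x right, y up, looking along -z (the intrinsics and any distortion apply to the point x, -y, -z); pixel columns grow to the right and rows downward; lengths in m; the calibration is good to about 2 mm. A picture is of the moment at which its call begins. There is no depth.
- workorder.close_job(): hands the job in, once; it reports no verdict.
The state is a dict: "time": time; "joint_positions": joint angles; "qd": joint speeds; "joint_torque": joint torques, N m; "position": TCP position; "tool_rot": TCP orientation; "ft_force": force on the tool from outside, world axes, zero at the start; "torque": the same for the moment, N m; "grip_width": opening from 0.0 (shut) to 1.0 (fully open).
Only numpy, scipy, OpenCV 4.12 (cv2) and the standard library are available. Lean on these libraries where they do the work, as an engineer would, in place of code of your own. Each camera call takes 0.05 s, during which the arm holds its last target.

## Working session

There is one attempt and no reset: what is moved stays moved. The work goes in short steps, Python scripts to look and compute and a tool call to move; the robot and the scene stay as the last step left them, time stands still between calls to the robot, and variables do not carry over. Pictures are saved under pics/ and viewed, and the job is handed in when it is done.

Besides the shell and the picture viewer there is one more tool, called after ">>>" as name(argument=value, ...) on one line, values as JSON. drive_tool: Moves the arm, as the interface text tells. Its arguments: {"type":"object","properties":{"increments":{"type":"string"},"squeeze":{"type":"number"}},"required":["increments"]}

```bash
ls; mkdir -p pics
python3 - <<'E'
from bench import ctrl,get_image
import cv2,numpy as np
print(ctrl.get_state(), ctrl.tcp_to_grasp)
for n in("scene","top"):
    d=get_image(n); cv2.imwrite(f"pics/{n}0.png",d["img"][:,:,::-1]); print(n,d["mtx"],d["camera_from_world"],[k for k in d])
    np.savez(f"{n}0.npz",img=d["img"],K=d["mtx"],T=d["camera_from_world"])
E
```

```text
pics
{'time': 0.0, 'joint_positions': array([ 1.23513189,  0.32182664, -0.07010117,  1.4516534 ,  0.02255466,
        1.37080877, -0.05690981]), 'qd': array([-0.00065697, -0.00192232,  0.00054574,  0.0003765 , -0.0002848 ,
       -0.0007713 ,  0.00031946]), 'joint_torque': array([ 3.74984247e-04, -4.91285813e+01, -4.03802712e-01, -3.12533748e+01,
       -6.38090051e-02,  4.37116460e-02,  1.75293439e-04]), 'position': array([ 0.22252912, -0.61013582,  0.22147012]), 'tool_rot': array([-1.35353688,  0.94895099, -0.94631939]), 'ft_force': array([-0.55469277, -0.49079256, -0.14675263]), 'torque': array([-0.04293401, -0.00531574, -0.01899571]), 'grip_width': 1.0022177533752166} -0.0187
scene [[405.4334149    0.         278.49267023]
 [  0.         405.4334149  207.37168763]
 [  0.           0.           1.        ]] [[-0.49498959  0.86875994  0.01553938  0.18811162]
 [-0.71459448 -0.41719521  0.56151837  0.34308665]
 [ 0.49430762  0.2668414   0.82731834 -1.52023866]
 [ 0.          0.          0.          1.        ]] ['img', 'mtx', 'camera_from_world']
top [[499.56930267   0.         276.62684332]
 [  0.         499.56930267 207.24302024]
 [  0.           0.           1.        ]] [[ 0.00390676 -0.99995877  0.00819774  0.05131078]
 [ 0.98693059  0.00517627  0.16106278 -0.51107593]
 [-0.16109858  0.00746136  0.98691012 -1.85565885]
 [ 0.          0.          0.          1.        ]] ['img', 'mtx', 'camera_from_world']
```

View pics/scene0.png

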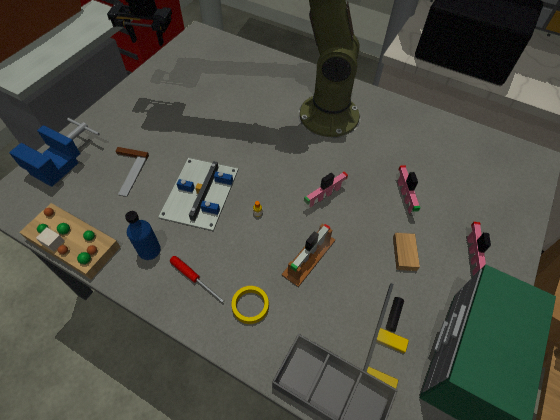

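View pics/top0.png

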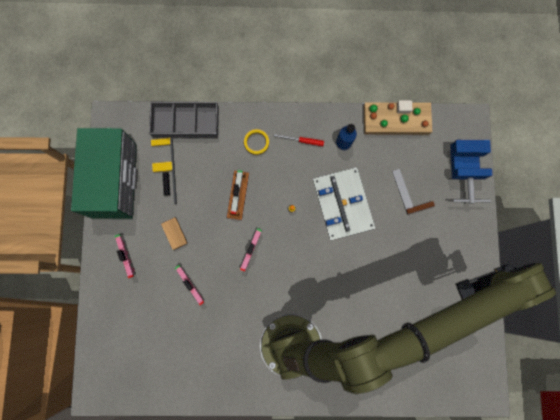

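Run:
```python
import cv2
s=cv2.imread("pics/scene0.png");t=cv2.imread("pics/top0.png")
def c(im,x0,y0,x1,y1,k): return cv2.resize(im[y0:y1,x0:x1],None,fx=k,fy=k,interpolation=cv2.INTER_CUBIC)
cv2.imwrite("pics/tj.png",c(t,305,160,385,245,7))
cv2.imwrite("pics/tg.png",c(t,205,155,275,225,8))
cv2.imwrite("pics/sj.png",c(s,150,145,270,235,6))
cv2.imwrite("pics/sg.png",c(s,270,215,350,290,7))
```

```text
(no output)
```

View pics/tj.png

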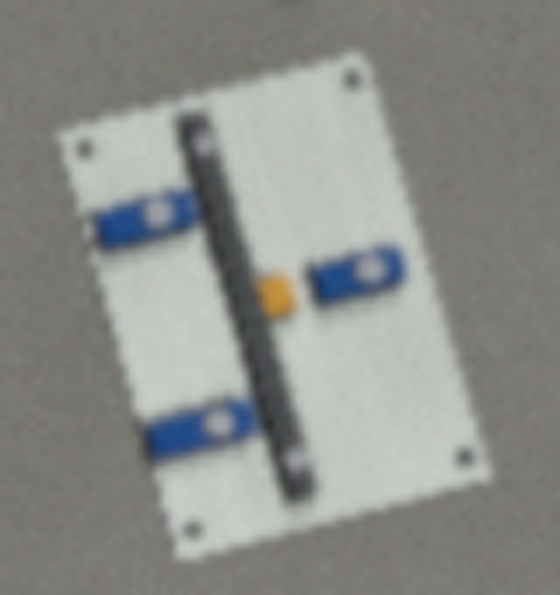

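View pics/tg.png

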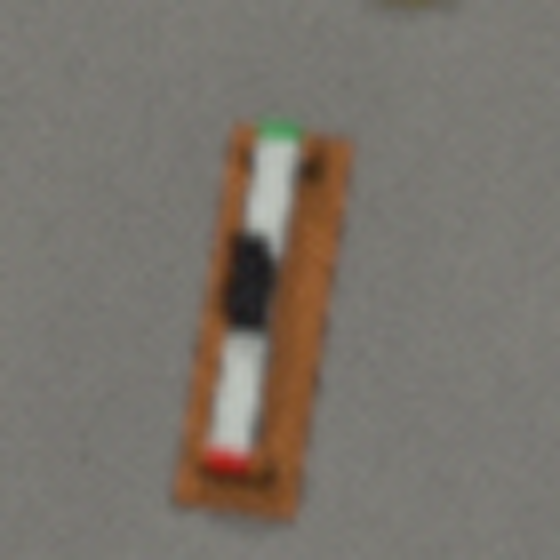

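View pics/sj.png

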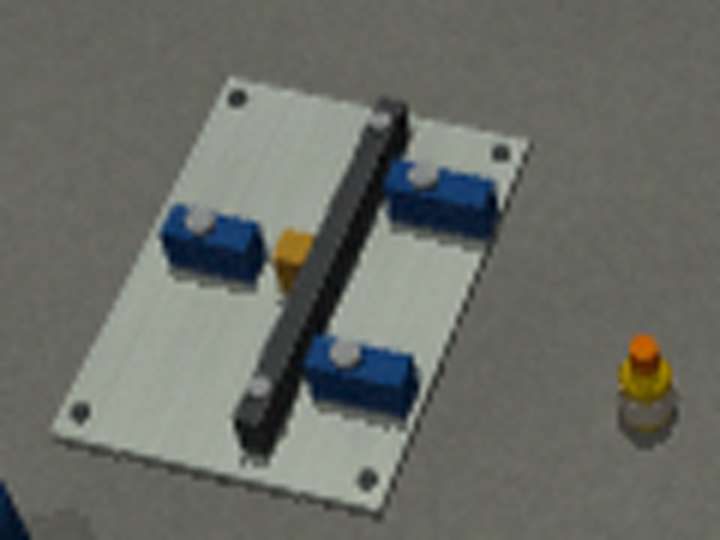

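View pics/sg.png

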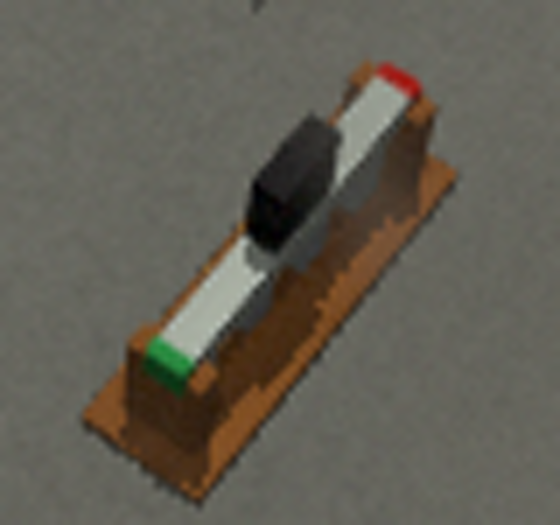

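```bash
cat > h.py <<'E'
import cv2,numpy as np
def load(n): d=np.load(n+".npz"); return d["img"],d["K"],d["T"]
F=np.diag([1,-1,-1.])
def proj(K,T,P):
    P=np.atleast_2d(P); c=(T[:3,:3]@P.T).T+T[:3,3]; c=c@F; q=c@K.T; return q[:,:2]/q[:,2:]
def ray(K,T,uv):
    d=F@np.linalg.inv(K)@np.array([uv[0],uv[1],1.]); R=T[:3,:3]; return -R.T@T[:3,3], R.T@d
def onz(K,T,uv,z):
    o,d=ray(K,T,uv); return o+d*(z-o[2])/d[2]
def tri(A,B,ua,ub):
    M=[];b=[]
    for (K,T),u in ((A,ua),(B,ub)):
        o,d=ray(K,T,u); d/=np.linalg.norm(d); Q=np.eye(3)-np.outer(d,d); M.append(Q); b.append(Q@o)
    M=np.vstack(M);b=np.hstack(b); x=np.linalg.lstsq(M,b,rcond=None)[0]; return x,np.linalg.norm(M@x-b)
E
python3 - <<'E'
from h import *
from scipy.spatial.transform import Rotation as R
print(R.from_rotvec([-1.35353688,  0.94895099, -0.94631939]).as_matrix().round(4))
win={"top0":dict(j=(305,160,385,245),g=(205,155,275,225)),"scene0":dict(j=(150,145,270,235),g=(270,215,350,290))}
for n in win:
    img,K,T=load(n)
    hsv=cv2.cvtColor(img,cv2.COLOR_RGB2HSV).astype(int); H,S,V=[hsv[...,i] for i in range(3)]
    m={}
    m["white"]=(V>120)&(S<60)
    m["blue"]=(H>100)&(H<125)&(S>120)&(V>50)
    m["brass"]=(H>10)&(H<25)&(S>130)&(V>120)
    m["green"]=(H>50)&(H<85)&(S>100)
    m["red"]=((H<6)|(H>172))&(S>150)&(V>100)
    m["dark"]=(V<45)
    for w,names in (("j",["white","blue","brass"]),("g",["green","red","dark"])):
        x0,y0,x1,y1=win[n][w]
        for k in names:
            mm=np.zeros(img.shape[:2],np.uint8); mm[y0:y1,x0:x1]=m[k][y0:y1,x0:x1]*255
            nn,l,st,ce=cv2.connectedComponentsWithStats(mm)
            for i in range(1,nn):
                if st[i,4]>=8:
                    pts=np.argwhere(l==i)[:,::-1].astype(np.float32)
                    r=cv2.minAreaRect(pts)
                    print(n,w,k,st[i],ce[i].round(2),"rect",np.round(r[0],2),np.round(r[1],1),round(r[2],2))
                    if k=="white" and st[i,4]>500 and w=='j':
                        print([onz(K,T,p,0.008).round(4)[:2].tolist() for p in cv2.boxPoints(r)], onz(K,T,r[0],.008))
E
```

```text
[[ 3.427e-01 -7.000e-04  9.394e-01]
 [-9.394e-01  1.800e-03  3.427e-01]
 [-1.900e-03 -1.000e+00 -0.000e+00]]
top0 j white [ 305  160   80   85 5201] [347.55 203.61] rect [344.5 202. ] [84. 79.] 90.0
[[0.7048, -0.0573], [0.7067, -0.3681], [0.3759, -0.3579], [0.3745, -0.0556]] [ 0.53822533 -0.20956569  0.008     ]
top0 j blue [319 189   7   6  28] [321.93 191.86] rect [321.8 191.9] [4.1 6. ] 71.57
top0 j blue [330 188   3   4   9] [330.67 189.56] rect [331.  189.5] [2. 3.] 0.0
top0 j blue [350 198   7   5  23] [352.57 199.87] rect [352.79 199.68] [4.1 5.6] 75.96
top0 j blue [326 219   8   6  33] [329.85 221.79] rect [329.71 221.82] [4.4 7.3] 75.96
top0 j blue [338 218   3   4   9] [339.33 219.33] rect [339.  219.5] [3. 2.] 90.0
top0 j brass [342 200   5   5  18] [343.89 202.  ] rect [343.85 202.05] [4.4 3.5] 71.57
top0 g red [231 212   5   2  10] [233.  212.5] rect [233.  212.5] [1. 4.] 90.0
top0 g dark [234 186   5  10  36] [235.89 190.33] rect [235.91 190.35] [3.9 9. ] 14.04
scene0 j white [ 158  158   72   72 2153] [193.5  195.87] rect [196.9  194.37] [55.6 69.8] 22.25
[[0.6756, -0.
[... 199 characters left out ...]
0 j blue [214 171  18  14 101] [223.5  176.92] rect [222.36 177.43] [17.8  9.7] 12.99
scene0 j blue [177 179  16  13  91] [184.69 184.52] rect [184.36 184.86] [15.6  9.5] 12.53
scene0 j blue [201 201  18  13  99] [210.35 206.23] rect [208.85 206.59] [17.   9.5] 14.04
scene0 j brass [196 183   6   6  25] [198.48 185.6 ] rect [198.5 185.5] [4.2 5.7] 45.0
scene0 j brass [255 201   5   4  16] [257.  202.5] rect [257.  202.5] [3. 4.] 90.0
scene0 g green [291 263   7   8  33] [293.61 266.7 ] rect [293.5 266.5] [7.1 4.2] 45.0
scene0 g red [324 224   6   5  14] [326.64 225.93] rect [326.62 225.84] [6.4 1.8] 36.87
scene0 g dark [305 234  12  17 120] [310.27 242.58] rect [310.  242.5] [ 9.2 14.8] 45.0
```

```bash
cat > jig.py <<'E'
from h import *
# jig corners in jig frame
J=np.array([[-.125,-.075],[.125,-.075],[.125,.105],[-.125,.105]])
def quad(n,win,bg):
    img,K,T=load(n); x0,y0,x1,y1=win; k=6
    g=cv2.cvtColor(img,cv2.COLOR_RGB2GRAY)[y0:y1,x0:x1]
    G=cv2.resize(g,None,fx=k,fy=k,interpolation=cv2.INTER_CUBIC)
    m=(G>bg).astype(np.uint8)*255
    m=cv2.morphologyEx(m,cv2.MORPH_OPEN,np.ones((7,7)))
    cs,_=cv2.findContours(m,cv2.RETR_EXTERNAL,cv2.CHAIN_APPROX_NONE)
    # union of big pieces
    pts=np.vstack([c for c in cs if cv2.contourArea(c)>1500]); 
    h=cv2.convexHull(pts)[:,0].astype(float)
    a=cv2.approxPolyN(h.astype(np.int32),4,ensure_convex=True)[0].astype(float)
    ct=pts[:,0].astype(float); L=[]
    for i in range(4):
        p,q=a[i],a[(i+1)%4]; d=(q-p)/np.linalg.norm(q-p); nn=np.array([-d[1],d[0]])
        s=(ct-p)@d; e=abs((ct-p)@nn); sel=ct[(e<8)&(s>15)&(s<np.linalg.norm(q-p)-15)]
        v=cv2.fitLine(sel.astype(np.float32),cv2.DIST_HUBER,0,.01,.01)[:,0]; L.append(np.cross([v[2],v[3],1],[v[2]+v[0],v[3]+v[1],1]))
    C=[]
    for i in range(4):
        x=np.cross(L[i-1],L[i]); C.append(x[:2]/x[2])
    C=(np.array(C)+.5)/k-.5+[x0,y0]
    return C,K,T,g
if __name__=="__main__":
    for n,w in(("top0",(308,162,382,243)),("scene0",(155,150,245,235))):
        img,K,T=load(n); g=cv2.cvtColor(img,cv2.COLOR_RGB2GRAY)[w[1]:w[3],w[0]:w[2]]
        print(n,np.percentile(g,[5,25,50,75,95]))
        lo,hi=np.median(g[:4]),np.percentile(g,80); th=(lo+hi)/2
        C,K,T,_=quad(n,w,th)
        W=np.array([onz(K,T,c,.008)[:2] for c in C])
        print(th,C.round(2).tolist(),W.round(4).tolist(),[round(np.linalg.norm(W[i]-W[i-1])*1000,1) for i in range(4)])
E
python3 jig.py
```

```text
top0 [ 86. 119. 123. 190. 197.]
155.5 [[330.29, 239.73], [312.9, 178.34], [356.52, 167.05], [374.79, 227.8]] [[0.3914, -0.1525], [0.6313, -0.0878], [0.6776, -0.2592], [0.4382, -0.3244]] [np.float64(178.2), np.float64(248.5), np.float64(177.6), np.float64(248.1)]
scene0 [ 29.  99. 102. 154. 162.]
129.0 [[212.49, 229.26], [157.83, 216.44], [187.85, 157.5], [237.41, 167.99]] [[0.63, -0.0874], [0.6766, -0.2588], [0.4372, -0.3237], [0.3906, -0.1529]] [np.float64(248.2), np.float64(177.6), np.float64(248.0), np.float64(177.1)]
```

```bash
cat > gauge.py <<'E'
from h import *
def bar(n,win,th,zt,k=6,dbg=None,lo=1500):
    img,K,T=load(n); x0,y0,x1,y1=win
    c=cv2.resize(img[y0:y1,x0:x1],None,fx=k,fy=k,interpolation=cv2.INTER_CUBIC)
    h=cv2.cvtColor(c,cv2.COLOR_RGB2HSV)
    m=((h[...,2]>th)&(h[...,1]<70)).astype(np.uint8)*255
    m=cv2.morphologyEx(m,cv2.MORPH_OPEN,np.ones((5,5)))
    if dbg: cv2.imwrite(dbg,m)
    out=[]
    cs,_=cv2.findContours(m,cv2.RETR_EXTERNAL,cv2.CHAIN_APPROX_NONE)
    A=[]
    for q in cs:
        if cv2.contourArea(q)>800:
            r=cv2.minAreaRect(q); print(n,(np.array(r[0])+.5)/k-.5+[x0,y0],np.array(r[1])/k,r[2])
            mm=np.zeros_like(m); cv2.drawContours(mm,[q],-1,255,-1); A.append(np.argwhere(mm)[:,::-1])
    P=np.vstack(A).astype(np.float32); P=(P+.5)/k-.5+[x0,y0]
    W=np.array([onz(K,T,p,zt)[:2] for p in P[::7]]); r=cv2.minAreaRect(W.astype(np.float32)*1000); print("world rect",r)
    # principal axis
    c0=W.mean(0); u,s,v=np.linalg.svd(W-c0,full_matrices=False); a=v[0]; a=a if a[0]>0 else -a
    print("axis yaw",np.degrees(np.arctan2(a[1],a[0])),"mean",c0)
def cen(n,win,f):
    img,K,T=load(n); x0,y0,x1,y1=win
    h=cv2.cvtColor(img,cv2.COLOR_RGB2HSV).astype(int)[y0:y1,x0:x1]; m=f(h[...,0],h[...,1],h[...,2]); p=np.argwhere(m)[:,::-1]; return p.mean(0)+[x0,y0],len(p),K,T
if __name__=="__main__":
    bar("top0",(225,165,247,220),140,.073,dbg="pics/bt.png")
    bar("scene0",(285,218,340,275),110,.073,dbg="pics/bs.png")
    for nm,f in(("green",lambda H,S,V:(H>45)&(H<90)&(S>70)&(V>60)),("red",lambda H,S,V:((H<6)|(H>173))&(S>150)&(V>90))):
        a=cen("top0",(225,165,247,220),f);b=cen("scene0",(285,218,340,275),f)
        print(nm,a[:2],b[:2],onz(a[2],a[3],a[0],.073),tri(a[2:],b[2:],a[0],b[0]))
    import numpy as np
    W=np.array([[0.6313,-.0878],[.6776,-.2592],[.4382,-.3244],[.3914,-.1525]]);W2=np.array([[.63,-.0874],[.6766,-.2588],[.4372,-.3237],[.3906,-.1529]])
    J=np.array([[.125,.105],[.125,-.075],[-.125,-.075],[-.125,.105]])
    for w in(W,W2,(W+W2)/2):
        jc=J-J.mean(0);wc=w-w.mean(0); th=np.arctan2((jc[:,0]*wc[:,1]-jc[:,1]*wc[:,0]).sum(),(jc*wc).sum()); Rm=np.array([[np.cos(th),-np.sin(th)],[np.sin(th),np.cos(th)]])
        t=w.mean(0)-Rm@J.mean(0); print("jig yaw",np.degrees(th),"orig",t,"face",t+Rm@[0,.008],"seat",t+Rm@[0,-.035])
E
python3 gauge.py
```

```text
top0 [234.09892273 203.84931183] [ 5.45937157 13.99428431] 5.90614128112793
top0 [238.28551229 178.26344554] [ 5.36168035 13.40202713] 7.4958577156066895
world rect ((566.5045166015625, 205.88687133789062), (20.378610610961914, 150.0369873046875), 82.15791320800781)
axis yaw -7.936233859909347 mean [0.56448415 0.20575822]
scene0 [300.61988068 257.2893397 ] [ 6.57164764 18.71499634] 39.71875762939453
scene0 [320.59146627 233.07317098] [ 6.29900869 16.00781123] 38.65980911254883
world rect ((563.7071533203125, 206.25912475585938), (18.259117126464844, 149.5277099609375), 82.15469360351562)
axis yaw -8.23754079012043 mean [0.57122558 0.20541573]
green (array([239.77777778, 170.55555556]), 9) (array([293.91304348, 265.69565217]), 23) [0.64526295 0.19356153 0.073     ] (array([0.64412122, 0.19490087, 0.07537815]), np.float64(0.002272851802635287))
red (array([233. , 212.5]), 10) (array([326.64285714, 225.92857143]), 14) [0.48496296 0.2162557  0.073     ] (array([0.48487743, 0.21679176, 0.07250879]), np.float64(0.0007374000008181234))
jig yaw 15.167152520024995 orig [ 0.53854954 -0.2204525 ] face [ 0.53645645 -0.21273117] seat [ 0.54770679 -0.25423333]
jig yaw 15.235007264387447 orig [ 0.53754168 -0.22017284] face [ 0.53543945 -0.21245399] seat [ 0.54673894 -0.25394281]
jig yaw 15.201055155023106 orig [ 0.5380456  -0.22031267] face [ 0.53594795 -0.21259258] seat [ 0.54722285 -0.25408808]
```

Run:
```python
import cv2,numpy as np
a=cv2.imread("pics/bt.png");b=cv2.imread("pics/bs.png");h=max(a.shape[0],b.shape[0])
f=lambda i:cv2.copyMakeBorder(i,0,h-i.shape[0],0,10,cv2.BORDER_CONSTANT,value=(0,0,255))
cv2.imwrite("pics/bb.png",np.hstack([f(a),f(b)]))
```

```text
(no output)
```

View pics/bb.png

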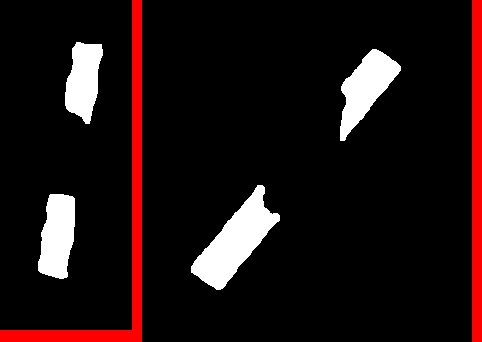

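>>> drive_tool(increments="0 0 0 9.3 0;0 0 0 9.3 0;0 0 0 9.3 0;-50 0 25 0 0;-50 0 25 0 0;-50 0 25 0 0;-50 0 25 0 0;-50 0 25 0 0;-50 0 25 0 0;-50 0 25 0 0;-50 0 25 0 0;-50 0 25 0 0;-50 0 0 0 0;-50 0 0 0 0;-50 0 0 0 0;-50 0 0 0 0;-50 0 0 0 0;-50 0 0 0 0;-50 0 0 0 0;-50 0 0 0 0", squeeze=30)

```text
time: 2.6
position: [0.5618, 0.2018, 0.2221]
tool_rot: [-1.142, 1.31, -1.31]
ft_force: [1.9, -0.3, -0.2]
grip_width: 0.999
```

```bash
cat > st.py <<'E'
from bench import ctrl
import numpy as np
from scipy.spatial.transform import Rotation as R
def st(tgt=None):
    s=ctrl.get_state(); M=R.from_rotvec(s["tool_rot"]).as_matrix(); p=s["position"]
    print("t",round(s["time"],2),"pos",p.round(4),"xang",round(np.degrees(np.arctan2(M[1,0],M[0,0])),2),"down",M[:,1].round(4),"F",s["ft_force"].round(1),"M",s["torque"].round(2),"grip",round(s["grip_width"],3))
    if tgt is not None: print("need tool xyz mm",(M.T@(np.array(tgt)-p)*1000).round(1))
    return s,M
E
python3 - <<'E'
from st import *
s,M=st([.565,.206,.0793]); print(s["joint_positions"].round(2))
from h import *
img,K,T=load("top0")
for nm,uv,z in(("flaskcap",(350,129),.19),("flaskbase",(346,143),.06),("glue",(292,208),.03),("tape",(257,142),.02)): print(nm,onz(K,T,uv,z).round(3))
img,K,T=load("scene0")
for nm,uv,z in(("flaskcap",(131,216),.19),("glue",(257,212),.0)): print(nm,onz(K,T,uv,z).round(3))
E
```

```text
t 2.6 pos [0.5618 0.2018 0.2221] xang -97.89 down [-4.e-04 -5.e-04 -1.e+00] F [ 1.9 -0.3 -0.2] M [-0.01 -0.01  0.01] grip 0.999
need tool xyz mm [ -4.7 142.8   2.7]
[ 0.17  0.27 -0.67  1.57  0.17  1.36 -2.23]
flaskcap [ 0.773 -0.208  0.19 ]
flaskbase [ 0.759 -0.212  0.06 ]
glue [ 0.51  -0.005  0.03 ]
tape [0.773 0.131 0.02 ]
flaskcap [ 0.781 -0.207  0.19 ]
glue [ 0.504 -0.007  0.   ]
```

>>> drive_tool(increments="-4.7 20 2.7 0 0;0 30 0 0 0;0 30 0 0 0;0 25 0 0 0;0 20 0 0 0;0 10 0 0 0;0 7 0 0 0;0 0 0 0 0")

```text
time: 3.6
position: [0.5653, 0.2049, 0.0806]
tool_rot: [-1.141, 1.309, -1.31]
ft_force: [0.2, 0.2, -0.1]
grip_width: 0.999
```

```bash
cat > snap.py <<'E'
import sys,cv2,numpy as np
from bench import get_image
for n in("top","scene"):
    d=get_image(n); k=n+sys.argv[1]; np.savez(k+".npz",img=d["img"],K=d["mtx"],T=d["camera_from_world"]); cv2.imwrite(f"pics/{k}.png",d["img"][:,:,::-1])
E
python3 snap.py 1
python3 - <<'E'
from st import *
st([.565,.206,.0793])
import cv2,numpy as np
s=cv2.imread("pics/scene1.png");t=cv2.imread("pics/top1.png")
c=lambda im,x0,y0,x1,y1:cv2.resize(im[y0:y1,x0:x1],(400,400),interpolation=cv2.INTER_CUBIC)
cv2.imwrite("pics/v1.png",np.hstack([c(t,200,150,280,230),c(s,260,195,360,295)]))
E
```

```text
t 3.7 pos [0.5657 0.2051 0.0813] xang -97.85 down [ 1.3e-03  3.0e-04 -1.0e+00] F [0.3 0.6 0.5] M [ 0.08  0.03 -0.05] grip 1.003
need tool xyz mm [-0.8  2.  -0.8]
```

View pics/v1.png

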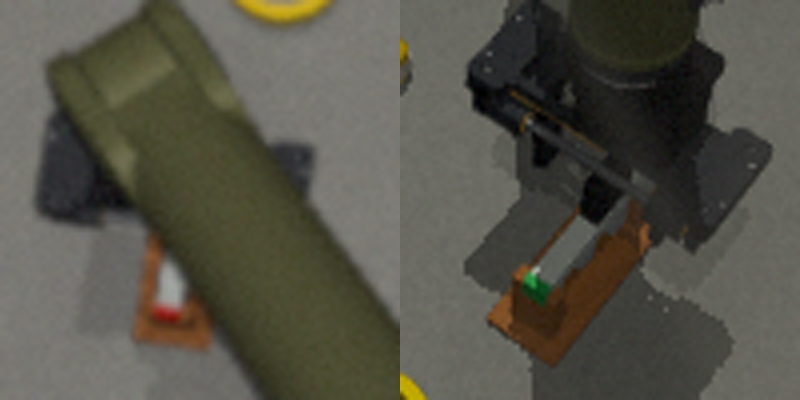

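>>> drive_tool(increments="0 1 0 0 120;0 0 0 0 200;0 0 0 0 255;0 0 0 0 255;0 0 0 0 255;0 0 0 0 255", squeeze=40)

```text
time: 4.45
position: [0.5651, 0.2049, 0.0795]
tool_rot: [-1.141, 1.309, -1.309]
ft_force: [-0.6, 0.2, -0.2]
grip_width: 0.401
```

```bash
python3 -c "
from st import *
st()"
```

```text
t 4.45 pos [0.5651 0.2049 0.0795] xang -97.85 down [-0.e+00 -1.e-04 -1.e+00] F [-0.6  0.2 -0.2] M [-0.01  0.    0.03] grip 0.401
```

>>> drive_tool(increments="0 0 0 0 255;0 0 0 0 255;0 0 0 0 255;0 0 0 0 255;0 0 0 0 255;0 0 0 0 255")

```text
time: 5.2
position: [0.5652, 0.2059, 0.0795]
tool_rot: [-1.14, 1.31, -1.308]
ft_force: [2.5, 5.4, -3.0]
grip_width: 0.179
```

>>> drive_tool(increments="0 0 0 0 255;0 -5 0 0 255;0 -10 0 0 255;0 -15 0 0 255;0 -25 0 0 255;0 -40 0 0 255;0 -10 0 0 255;0 0 0 0 255;0 0 0 0 255")

```text
time: 6.32
position: [0.5642, 0.204, 0.1827]
tool_rot: [-1.144, 1.311, -1.31]
ft_force: [0.1, -0.1, -3.0]
grip_width: 0.179
```

```bash
python3 snap.py 2
python3 - <<'E'
from st import *
st([.565,.206,.0793])
import cv2,numpy as np
s=cv2.imread("pics/scene2.png");t=cv2.imread("pics/top2.png")
c=lambda im,x0,y0,x1,y1:cv2.resize(im[y0:y1,x0:x1],(400,400),interpolation=cv2.INTER_CUBIC)
cv2.imwrite("pics/v2.png",np.hstack([c(t,200,150,280,230),c(s,250,165,370,285)]))
E
```

```text
t 6.42 pos [0.5642 0.2043 0.1827] xang -97.86 down [-0.0029 -0.0011 -1.    ] F [-0.   0.1 -3.4] M [0.06 0.06 0.03] grip 0.179
need tool xyz mm [ -2.  103.4   0.8]
```

View pics/v2.png

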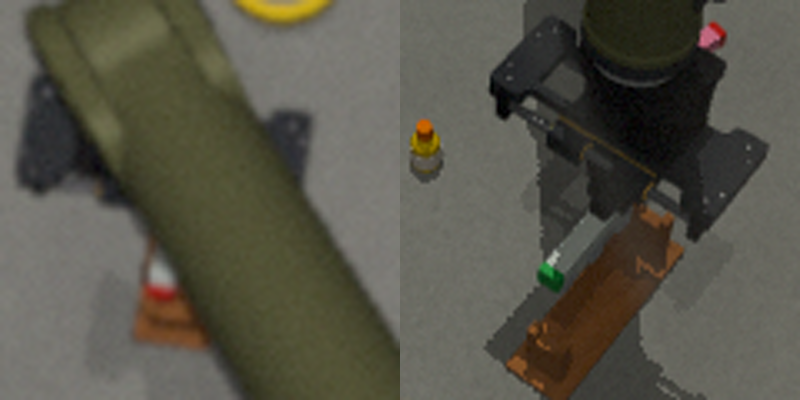

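>>> drive_tool(increments="0 0 0 -7.7 255;0 0 0 -7.7 255;0 0 0 -7.7 255;40 0 -19 0 255;40 0 -19 0 255;40 0 -19 0 255;40 0 -19 0 255;40 0 -19 0 255;40 0 -19 0 255;40 0 -19 0 255;40 0 -19 0 255;40 0 -19 0 255;38 0 -19.6 0 255;0 0 0 0 255;0 0 0 0 255")

```text
time: 8.3
position: [0.4857, -0.2284, 0.1837]
tool_rot: [-1.323, 1.012, -1.009]
ft_force: [0.7, 0.7, -3.0]
grip_width: 0.18
```

```bash
python3 snap.py 3
python3 - <<'E'
from st import *
st([.4847,-.2298,.183])
import cv2,numpy as np
s=cv2.imread("pics/scene3.png");t=cv2.imread("pics/top3.png")
c=lambda im,x0,y0,x1,y1:cv2.resize(im[y0:y1,x0:x1],(400,400),interpolation=cv2.INTER_CUBIC)
cv2.imwrite("pics/v3.png",np.hstack([c(t,295,150,395,250),c(s,130,110,270,250)]))
E
```

```text
t 8.4 pos [ 0.4862 -0.2276  0.1842] xang -74.62 down [-5.e-04  8.e-04 -1.e+00] F [ 1.1  0.7 -3.1] M [0.04 0.   0.01] grip 0.181
need tool xyz mm [ 1.7  1.2 -2. ]
```

View pics/v3.png

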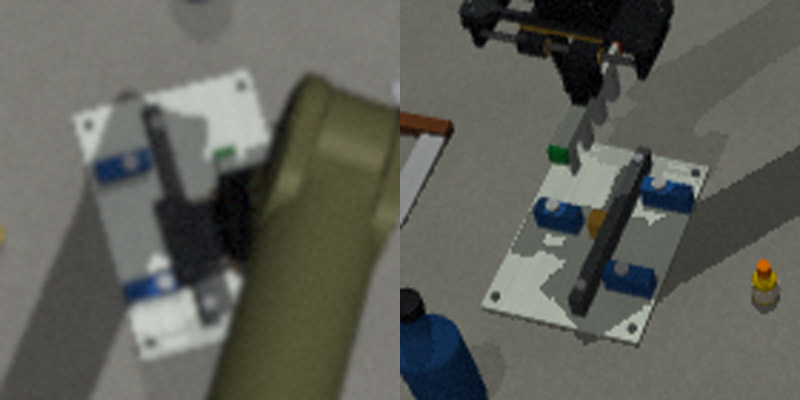

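>>> drive_tool(increments="1.5 10 -1.5 0 255;0 20 0 0 255;0 20 0 0 255;0 5 0 0 255;0 0 0 0 255;0 0 0 0 255")

```text
time: 9.15
position: [0.4855, -0.2312, 0.1304]
tool_rot: [-1.323, 1.01, -1.012]
ft_force: [-0.4, -0.5, -3.4]
grip_width: 0.184
```

```bash
cat > avg.py <<'E'
from st import *
from bench import get_image
def avg(n=6,pr=True):
    P=[];Fs=[];X=[]
    for i in range(n):
        get_image("top"); s=ctrl.get_state(); M=R.from_rotvec(s["tool_rot"]).as_matrix()
        P.append(s["position"]);Fs.append(s["ft_force"]);X.append([np.degrees(np.arctan2(M[1,0],M[0,0])),M[0,1],M[1,1]])
    P=np.array(P);Fs=np.array(Fs);X=np.array(X)
    a=np.radians(15.2); Rj=np.array([[np.cos(a),-np.sin(a)],[np.sin(a),np.cos(a)]]); q=(P.mean(0)[:2]-[.53805,-.2203])@Rj*1000
    f=Fs.mean(0)[:2]@Rj
    print("t",round(s["time"],2),"P",(P.mean(0)*1000).round(2),"sd",(P.std(0)*1000).round(2),"jig xy",q.round(2),"F jig",f.round(2),Fs.mean(0)[2].round(2),"Fsd",Fs.std(0).round(2),"xang,down",X.mean(0).round(4),"sd",X.std(0).round(4),"grip",round(s["grip_width"],3))
    return P.mean(0)
if __name__=="__main__":
    import sys; avg(int(sys.argv[1]) if len(sys.argv)>1 else 6)
E
python3 avg.py; python3 snap.py 4
python3 - <<'E'
import cv2,numpy as np
s=cv2.imread("pics/scene4.png");t=cv2.imread("pics/top4.png")
c=lambda im,x0,y0,x1,y1:cv2.resize(im[y0:y1,x0:x1],(400,400),interpolation=cv2.INTER_CUBIC)
cv2.imwrite("pics/v4.png",np.hstack([c(t,315,165,375,225),c(s,165,140,235,210)]))
E
```

```text
t 9.45 P [ 485.25 -231.24  130.2 ] sd [0.17 0.04 0.21] jig xy [-53.82   3.29] F jig [-0.12  0.17] -3.24 Fsd [0.33 0.41 0.34] xang,down [-7.47555e+01  1.00000e-03 -7.00000e-04] sd [0.004  0.0003 0.0002] grip 0.182
```

View pics/v4.png

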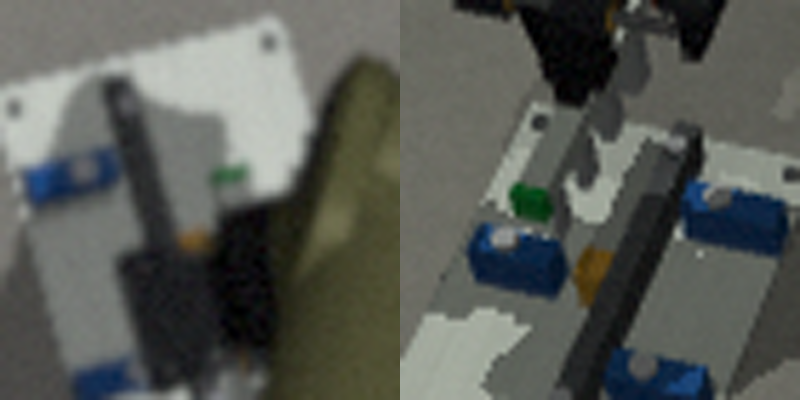

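Run:
```python
from h import *
a=np.radians(15.2);c,s=np.cos(a),np.sin(a);Rj=np.array([[c,-s],[s,c]]);o=np.array([.53805,-.2203])
tcp=np.array([.48525,-.23124,.1302])
img,K,T=load("top4");img2,K2,T2=load("scene4")
for nm,im,KK,TT,w in(("top",img,K,T,(342,184,356,198)),("scene",img2,K2,T2,(180,168,198,182))):
    x0,y0,x1,y1=w; h=im[y0:y1,x0:x1].astype(float); g=np.clip(h[...,1]-np.maximum(h[...,0],h[...,2])-12,0,None)
    yy,xx=np.mgrid[y0:y1,x0:x1]; u=np.array([(g*xx).sum(),(g*yy).sum()])/g.sum()
    print(nm,"green centroid",u.round(2),g.sum())
    zt=tcp[2]-.0695+.063
    for z,xs in((zt,.080),(zt-.009,.082)):
        P=np.r_[tcp[:2]+Rj@[xs,0],z]; print(" pred",xs,z,proj(KK,TT,P).round(2), "meas jig xy rel",((onz(KK,TT,u,z)[:2]-tcp[:2])@Rj*1000).round(2))
    print("cam",(-TT[:3,:3].T@TT[:3,3]).round(3))
# brass nose top in image 0
for n,w in(("top0",(338,196,352,208)),("scene0",(190,178,207,196))):
    im,K,T=load(n);x0,y0,x1,y1=w;k=8
    C=cv2.resize(im[y0:y1,x0:x1],None,fx=k,fy=k,interpolation=cv2.INTER_CUBIC);hs=cv2.cvtColor(C,cv2.COLOR_RGB2HSV)
    for lab,m in(("brass",(hs[...,0]>8)&(hs[...,0]<28)&(hs[...,1]>90)),("blue",(hs[...,0]>100)&(hs[...,0]<130)&(hs[...,1]>90))):
        p=np.argwhere(m)[:,::-1]; p=(p+.5)/k-.5+[x0,y0]
        if len(p)==0: continue
        J=np.array([(onz(K,T,q,.038)[:2]-o)@Rj*1000 for q in p]); sel=J
        print(n,lab,len(p),"jig x",np.percentile(sel[:,0],[2,50,98]).round(1),"y",np.percentile(sel[:,1],[2,50,98]).round(1))
```

```text
top green centroid [349.01 190.62] 143.0
 pred 0.08 0.1237 [[349.08 190.04]] meas jig xy rel [77.99  0.83]
 pred 0.082 0.11470000000000001 [[348.55 190.  ]] meas jig xy rel [79.35 -0.99]
cam [0.205 0.068 1.913]
scene green centroid [187.26 174.75] 997.0
 pred 0.08 0.1237 [[186.61 174.03]] meas jig xy rel [82.02  2.83]
 pred 0.082 0.11470000000000001 [[186.88 176.45]] meas jig xy rel [75.66 -1.33]
cam [1.09  0.385 1.062]
top0 brass 1559 jig x [-10.1   0.1  10.2] y [ 9.5 18.1 26.4]
top0 blue 567 jig x [-8.7  1.4  8.9] y [-13.7  -8.7  -5. ]
scene0 brass 2922 jig x [-10.1   4.7  25.9] y [ 8.4 18.4 25.8]
scene0 blue 2219 jig x [-9.3  8.1 26.4] y [-14.1  -3.7   4.4]
```

>>> drive_tool(increments="-1.2 10 0 0 255;0 7 0 0 255;0 3 0 0 255;0 1.5 0 0 255;0 0.5 0 0 255;0 0.5 0 0 255;0 0.5 0 0 255")

```text
time: 10.42
position: [0.4846, -0.23, 0.1067]
tool_rot: [-1.323, 1.011, -1.011]
ft_force: [-0.5, 0.7, -3.7]
grip_width: 0.18
```

```bash
python3 avg.py 4
```

```text
t 10.62 P [ 484.56 -229.94  106.62] sd [0.02 0.01 0.01] jig xy [-54.15   4.72] F jig [-0.48 -0.54] -3.32 Fsd [0.78 0.54 0.35] xang,down [-7.47574e+01  1.00000e-04 -2.00000e-04] sd [0.0024 0.     0.    ] grip 0.179
```

>>> drive_tool(increments="0 0.5 0 0 255;0 0.5 0 0 255;0 0.5 0 0 255;0 0.5 0 0 255;0 0 0 0 255")

```text
time: 11.25
position: [0.4845, -0.2299, 0.1045]
tool_rot: [-1.323, 1.011, -1.011]
ft_force: [-1.0, 0.2, -2.6]
grip_width: 0.18
```

```bash
python3 avg.py 3
```

```text
t 11.4 P [ 484.53 -229.9   104.55] sd [0.01 0.01 0.02] jig xy [-54.17   4.77] F jig [0.1  0.05] -3.59 Fsd [0.27 0.13 0.17] xang,down [-7.47555e+01 -0.00000e+00 -1.00000e-04] sd [0.0022 0.     0.    ] grip 0.176
```

>>> drive_tool(increments="0 1 0 0 255;0 1 0 0 255;0 1 0 0 255;0 1 0 0 255;0 1 0 0 255;0 0 0 0 255")

```text
time: 12.15
position: [0.4845, -0.2299, 0.0994]
tool_rot: [-1.323, 1.011, -1.011]
ft_force: [-0.2, -0.3, -2.8]
grip_width: 0.178
```

```bash
python3 avg.py 3
```

```text
t 12.3 P [ 484.53 -229.92   99.55] sd [0.02 0.01 0.03] jig xy [-54.17   4.75] F jig [-0.2   0.48] -3.85 Fsd [0.23 0.03 0.09] xang,down [-7.47565e+01  0.00000e+00 -1.00000e-04] sd [0.0015 0.     0.    ] grip 0.181
```

>>> drive_tool(increments="0 3 0 0 255;0 3 0 0 255;0 3 0 0 255;0 3 0 0 255;0 3 0 0 255;0 3 0 0 255;0 1 0 0 255;0 1 0 0 255;0 1 0 0 255;0 0 0 0 255;0 0 0 0 255")

```text
time: 13.68
position: [0.4846, -0.23, 0.0786]
tool_rot: [-1.323, 1.011, -1.011]
ft_force: [0.1, 0.0, -4.5]
grip_width: 0.179
```

```bash
python3 avg.py 3
```

```text
t 13.82 P [ 484.57 -229.94   78.61] sd [0.01 0.   0.01] jig xy [-54.14   4.72] F jig [ 0.21 -0.12] -3.09 Fsd [0.32 0.23 0.13] xang,down [-7.47556e+01  1.00000e-04 -2.00000e-04] sd [0.0009 0.     0.    ] grip 0.179
```

>>> drive_tool(increments="0 0.3 0 0 255;0 0.3 0 0 255;0 0.3 0 0 255;0 0.3 0 0 255;0 0 0 0 255")

```text
time: 14.45
position: [0.4845, -0.2299, 0.0774]
tool_rot: [-1.323, 1.011, -1.011]
ft_force: [-0.0, 0.4, -1.9]
grip_width: 0.182
```

```bash
python3 avg.py 3
```

```text
t 14.6 P [ 484.53 -229.93   77.44] sd [0.01 0.   0.01] jig xy [-54.17   4.74] F jig [-0.55  0.1 ] -2.11 Fsd [0.6  0.34 0.16] xang,down [-7.47574e+01 -0.00000e+00 -1.00000e-04] sd [0.0014 0.     0.    ] grip 0.18
```

>>> drive_tool(increments="0 0.2 0 0 255;0 0.2 0 0 255;0 0.2 0 0 255;0 0 0 0 255")

```text
time: 15.1
position: [0.4846, -0.23, 0.0774]
tool_rot: [-1.324, 1.011, -1.011]
ft_force: [-2.6, 1.7, 5.5]
grip_width: 0.181
```

```bash
python3 avg.py 3
```

```text
t 15.25 P [ 484.61 -230.01   77.35] sd [0.02 0.01 0.01] jig xy [-54.11   4.64] F jig [-2.1   1.36] 5.54 Fsd [0.49 0.26 0.24] xang,down [-7.476e+01  1.000e-04 -4.000e-04] sd [0.0022 0.     0.    ] grip 0.183
```

>>> drive_tool(increments="0 -1.5 0 0 255;0 -1 0 0 255;-0.4 0 0 0 255;-0.4 0 0 0 255;-0.4 0 0 0 255;-0.3 0 0 0 255;0 0 0 0 255")

```text
time: 16.12
position: [0.4841, -0.2287, 0.0793]
tool_rot: [-1.324, 1.011, -1.012]
ft_force: [-0.3, -1.3, -3.6]
grip_width: 0.183
```

```bash
python3 avg.py 3
```

```text
t 16.27 P [ 484.15 -228.72   79.29] sd [0.01 0.   0.  ] jig xy [-54.22   6.01] F jig [-0.05 -0.4 ] -3.63 Fsd [0.33 0.48 0.59] xang,down [-7.47681e+01  1.00000e-04 -4.00000e-04] sd [0.0006 0.     0.    ] grip 0.179
```

>>> drive_tool(increments="-0.3 0 0 0 255;-0.3 0 0 0 255;0 0 0 0 255")

```text
time: 16.65
position: [0.4841, -0.2285, 0.0793]
tool_rot: [-1.324, 1.011, -1.012]
ft_force: [0.6, -2.7, -4.0]
grip_width: 0.183
```

```bash
python3 avg.py 3
```

```text
t 16.8 P [ 484.08 -228.43   79.33] sd [0.03 0.02 0.01] jig xy [-54.22   6.3 ] F jig [-0.02 -2.97] -4.38 Fsd [0.16 0.21 0.62] xang,down [-7.47779e+01  4.00000e-04 -8.00000e-04] sd [0.0005 0.0001 0.    ] grip 0.178
```

>>> drive_tool(increments="1 0 0 0 255;1 0 0 0 255;0.8 0 0 0 255;0.7 0 0 0 255;0 0 0 0 255")

```text
time: 17.42
position: [0.4848, -0.2311, 0.0792]
tool_rot: [-1.323, 1.011, -1.011]
ft_force: [-0.4, -0.4, -3.3]
grip_width: 0.183
```

```bash
python3 avg.py 3
```

```text
t 17.57 P [ 484.85 -231.11   79.2 ] sd [0.01 0.02 0.02] jig xy [-54.18   3.52] F jig [-0.58  0.28] -2.9 Fsd [0.34 0.4  0.6 ] xang,down [-7.47492e+01 -2.00000e-04  1.00000e-04] sd [0.0021 0.     0.    ] grip 0.18
```

>>> drive_tool(increments="0.5 0 0 0 255;0.5 0 0 0 255;0.5 0 0 0 255;0.5 0 0 0 255;0 0 0 0 255")

```text
time: 18.2
position: [0.4854, -0.2333, 0.0792]
tool_rot: [-1.323, 1.011, -1.011]
ft_force: [-0.3, 1.0, -3.1]
grip_width: 0.179
```

```bash
python3 avg.py 3
```

```text
t 18.35 P [ 485.42 -233.2    79.25] sd [0.01 0.02 0.02] jig xy [-54.17   1.35] F jig [-0.17 -0.09] -3.06 Fsd [0.16 0.33 0.14] xang,down [-7.47581e+01 -0.00000e+00 -1.00000e-04] sd [0.0013 0.     0.    ] grip 0.179
```

>>> drive_tool(increments="0.5 0 0 0 255;0.5 0 0 0 255;0.4 0 0 0 255;0.4 0 0 0 255;0.3 0 0 0 255;0 0 0 0 255;0 0 0 0 255")

```text
time: 19.23
position: [0.486, -0.2352, 0.0792]
tool_rot: [-1.323, 1.011, -1.011]
ft_force: [0.2, -0.2, -3.0]
grip_width: 0.175
```

```bash
python3 avg.py 3
```

```text
t 19.38 P [ 485.95 -235.23   79.25] sd [0.01 0.01 0.02] jig xy [-54.19  -0.75] F jig [ 0.44 -0.06] -3.26 Fsd [0.21 0.35 0.83] xang,down [-7.47574e+01 -0.00000e+00 -1.00000e-04] sd [0.0018 0.     0.    ] grip 0.185
```

>>> drive_tool(increments="1 0 0 0 255;1 0 0 0 255;0.5 0 0 0 255;0.5 0 0 0 255;0.4 0 0 0 255;0 0 0 0 255;0 0 0 0 255")

```text
time: 20.25
position: [0.4868, -0.2384, 0.0792]
tool_rot: [-1.323, 1.011, -1.011]
ft_force: [-0.6, -0.1, -3.5]
grip_width: 0.185
```

```bash
python3 avg.py 3
```

```text
t 20.4 P [ 486.8  -238.38   79.21] sd [0.03 0.02 0.02] jig xy [-54.19  -4.01] F jig [-0.13  1.  ] -3.73 Fsd [0.69 0.45 0.19] xang,down [-7.47511e+01 -2.00000e-04  1.00000e-04] sd [0.0007 0.0001 0.    ] grip 0.179
```

>>> drive_tool(increments="0.3 0 0 0 255;0.3 0 0 0 255;0 0 0 0 255")

```text
time: 20.78
position: [0.4869, -0.2386, 0.0791]
tool_rot: [-1.323, 1.011, -1.01]
ft_force: [-1.1, 3.3, -3.0]
grip_width: 0.182
```

```bash
python3 avg.py 3
```

```text
t 20.93 P [ 486.85 -238.61   79.15] sd [0.   0.01 0.01] jig xy [-54.21  -4.25] F jig [-0.53  2.61] -1.73 Fsd [0.35 0.16 0.61] xang,down [-7.47378e+01 -5.00000e-04  5.00000e-04] sd [0.0012 0.     0.    ] grip 0.181
```

>>> drive_tool(increments="-2 0 0 0 255;-2 0 0 0 255;-1.8 0 0 0 255;0 -10 0 0 255;0 -20 0 0 255;0 -15 0 0 255;0 0 12 0 255;0 0 16 0 255;0 0 8 0 255;0 0 0 0 255;0 0 0 0 255;0 0 0 0 255")

```text
time: 22.42
position: [0.5197, -0.2243, 0.124]
tool_rot: [-1.324, 1.012, -1.011]
ft_force: [0.4, -0.3, -3.3]
grip_width: 0.181
```

```bash
python3 avg.py 3
```

```text
t 22.57 P [ 519.89 -224.28  124.25] sd [0.07 0.01 0.07] jig xy [-18.57   0.92] F jig [-0.09  0.1 ] -3.46 Fsd [0.33 0.21 0.34] xang,down [-7.47864e+01 -2.00000e-04 -3.00000e-04] sd [0.0021 0.0002 0.    ] grip 0.181
```

>>> drive_tool(increments="0 8 0 0 255;0 6 0 0 255;0 2 0 0 255;0 2 0 0 255;0 2 0 0 255;0 2 0 0 255;0 5 0 0 255;0 5 0 0 255;0 5 0 0 255;0 5 0 0 255;0 2 0 0 255;0 1 0 0 255;0 1 0 0 255;0 0.5 0 0 255;0 0.5 0 0 255;0 0.3 0 0 255;0 0.2 0 0 255;0 0 0 0 255")

```text
time: 24.82
position: [0.5204, -0.2241, 0.0774]
tool_rot: [-1.324, 1.011, -1.011]
ft_force: [-1.9, 0.6, 4.3]
grip_width: 0.182
```

```bash
python3 avg.py 3
```

```text
t 24.98 P [ 520.41 -224.12   77.38] sd [0.   0.02 0.01] jig xy [-18.02   0.94] F jig [-2.07  1.38] 5.35 Fsd [0.89 0.1  0.42] xang,down [-7.47589e+01  3.00000e-04 -5.00000e-04] sd [0.0019 0.     0.    ] grip 0.177
```

>>> drive_tool(increments="0 -2.5 0 0 255;0 -10 0 0 255;0 -20 0 0 255;0 -15 0 0 255;0 0 12 0 255;0 0 16 0 255;0 0 8 0 255;0 0 0 0 255;0 0 0 0 255;0 0 0 0 255")

```text
time: 26.22
position: [0.5545, -0.2149, 0.124]
tool_rot: [-1.324, 1.012, -1.011]
ft_force: [-0.7, -0.6, -3.4]
grip_width: 0.183
```

```bash
python3 avg.py 3
```

```text
t 26.38 P [ 554.63 -214.85  124.26] sd [0.06 0.02 0.06] jig xy [17.43  0.91] F jig [ 0.3  -0.28] -3.21 Fsd [0.13 0.51 0.55] xang,down [-7.47865e+01 -2.00000e-04 -3.00000e-04] sd [0.0015 0.0001 0.    ] grip 0.18
```

>>> drive_tool(increments="0 8 0 0 255;0 6 0 0 255;0 1 0 0 255;0 1 0 0 255;0 1 0 0 255;0 1 0 0 255;0 1 0 0 255;0 1 0 0 255;0 1 0 0 255;0 1 0 0 255;0 0 0 0 255")

```text
time: 27.75
position: [0.5549, -0.2145, 0.1021]
tool_rot: [-1.324, 1.011, -1.011]
ft_force: [-0.1, 0.5, -3.1]
grip_width: 0.179
```

```bash
python3 avg.py 3
```

```text
t 27.9 P [ 554.96 -214.56  102.23] sd [0.02 0.02 0.03] jig xy [17.82  1.1 ] F jig [0.36 0.52] -3.07 Fsd [0.26 0.4  0.49] xang,down [-7.47568e+01 -0.00000e+00 -1.00000e-04] sd [0.0024 0.     0.    ] grip 0.18
```

Leaf 3 is in the mouth without force. Continuing down (25.5 mm left to the same seating command).

>>> drive_tool(increments="0 4 0 0 255;0 4 0 0 255;0 4 0 0 255;0 4 0 0 255;0 4 0 0 255;0 2 0 0 255;0 1 0 0 255;0 1 0 0 255;0 0.5 0 0 255;0 0.5 0 0 255;0 0.3 0 0 255;0 0.2 0 0 255;0 0 0 0 255")

```text
time: 29.52
position: [0.5551, -0.2146, 0.0774]
tool_rot: [-1.323, 1.011, -1.012]
ft_force: [-2.1, 0.1, 3.8]
grip_width: 0.18
```

```bash
python3 avg.py 3
```

```text
t 29.68 P [ 555.13 -214.65   77.39] sd [0.   0.02 0.  ] jig xy [17.96  0.98] F jig [-1.93  1.36] 5.31 Fsd [0.24 0.42 0.62] xang,down [-7.47599e+01  4.00000e-04 -4.00000e-04] sd [0.0031 0.     0.    ] grip 0.182
```

>>> drive_tool(increments="0 -2.5 0 0 255;0 -10 0 0 255;0 -20 0 0 255;0 -15 0 0 255;0 0 12 0 255;0 0 16 0 255;0 0 8 0 255;0 0 0 0 255;0 0 0 0 255;0 8 0 0 255;0 6 0 0 255;0 2 0 0 255;0 1 0 0 255;0 1 0 0 255;0 0 0 0 255;0 0 0 0 255")

```text
time: 31.68
position: [0.5898, -0.2051, 0.1064]
tool_rot: [-1.323, 1.011, -1.011]
ft_force: [0.2, -0.2, -2.9]
grip_width: 0.18
```

```bash
python3 avg.py 3
```

```text
t 31.82 P [ 589.79 -205.1   106.39] sd [0.02 0.02 0.02] jig xy [53.91  1.1 ] F jig [-0.31  0.34] -3.45 Fsd [0.3  0.42 0.26] xang,down [-7.47567e+01  2.00000e-04 -2.00000e-04] sd [0.0013 0.     0.    ] grip 0.18
```

>>> drive_tool(increments="0 0.5 0 0 255;0 0.5 0 0 255;0 0.5 0 0 255;0 0.5 0 0 255;0 0.5 0 0 255;0 0.3 0 0 255;0 0.2 0 0 255;0 0 0 0 255")

```text
time: 32.83
position: [0.5897, -0.2051, 0.1032]
tool_rot: [-1.324, 1.011, -1.011]
ft_force: [-0.1, 0.1, -4.1]
grip_width: 0.183
```

```bash
python3 avg.py 3
```

```text
t 32.98 P [ 589.72 -205.11  103.28] sd [0.01 0.01 0.  ] jig xy [53.84  1.11] F jig [-0.2   0.23] -3.51 Fsd [0.72 0.34 0.4 ] xang,down [-7.47572e+01  1.00000e-04 -1.00000e-04] sd [0.0024 0.     0.    ] grip 0.183
```

>>> drive_tool(increments="0 0.3 0 0 255;0 0.3 0 0 255;0 0.3 0 0 255;0 0 0 0 255")

```text
time: 33.48
position: [0.5898, -0.2051, 0.1026]
tool_rot: [-1.323, 1.011, -1.011]
ft_force: [0.3, 0.1, -1.9]
grip_width: 0.178
```

```bash
python3 avg.py 3
```

```text
t 33.62 P [ 589.84 -205.14  102.58] sd [0.01 0.   0.01] jig xy [53.95  1.06] F jig [0.05 0.53] -1.31 Fsd [0.49 0.15 0.48] xang,down [-7.47574e+01  3.00000e-04 -2.00000e-04] sd [0.0022 0.     0.    ] grip 0.18
```

>>> drive_tool(increments="0 0.3 0 0 255;0 0.3 0 0 255;0 0.3 0 0 255;0 0 0 0 255")

```text
time: 34.12
position: [0.5901, -0.2051, 0.102]
tool_rot: [-1.323, 1.01, -1.012]
ft_force: [-0.6, 0.5, 3.3]
grip_width: 0.18
```

```bash
python3 avg.py 3
```

```text
t 34.27 P [ 590.07 -205.1   101.97] sd [0.01 0.02 0.03] jig xy [54.18  1.03] F jig [0.2  0.42] 3.43 Fsd [0.04 0.32 0.39] xang,down [-7.47535e+01  8.00000e-04 -3.00000e-04] sd [0.0022 0.     0.    ] grip 0.182
```

>>> drive_tool(increments="0 0.3 0 0 255;0 0.3 0 0 255;0 0.3 0 0 255;0 0 0 0 255")

```text
time: 34.78
position: [0.5905, -0.2049, 0.1015]
tool_rot: [-1.323, 1.01, -1.012]
ft_force: [0.4, 1.6, 6.5]
grip_width: 0.178
```

```bash
python3 avg.py 2; python3 snap.py 5
python3 - <<'E'
import cv2,numpy as np
s=cv2.imread("pics/scene5.png");t=cv2.imread("pics/top5.png")
c=lambda im,x0,y0,x1,y1:cv2.resize(im[y0:y1,x0:x1],(400,400),interpolation=cv2.INTER_CUBIC)
cv2.imwrite("pics/v5.png",np.hstack([c(t,305,150,385,230),c(s,130,120,240,230)]))
E
```

```text
t 34.88 P [ 590.4  -204.91  101.46] sd [0.   0.   0.01] jig xy [54.56  1.12] F jig [0.07 0.94] 5.57 Fsd [0.19 0.89 0.11] xang,down [-7.47461e+01  1.50000e-03 -3.00000e-04] sd [0.0025 0.     0.    ] grip 0.183
```

View pics/v5.png

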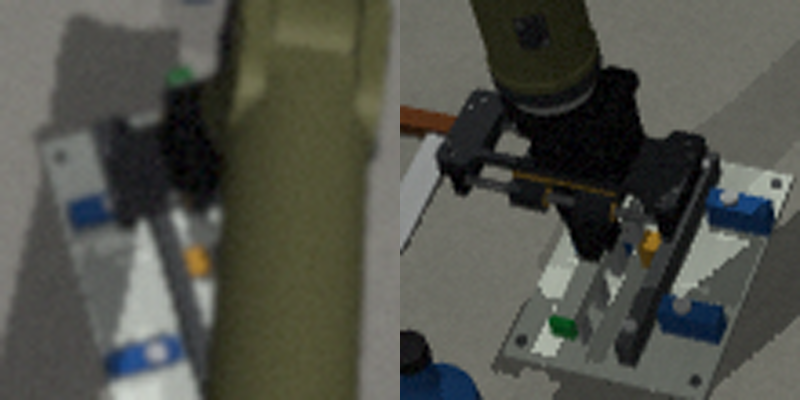

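>>> drive_tool(increments="0 -1.7 0 0 255;0 -7 0 0 255;0 -15 0 0 255;0 0 -12 0 255;0 0 -16 0 255;0 0 -8 0 255;0 0 0 0 255;0 0 0 0 255;0 0 0 0 255")

```text
time: 36.1
position: [0.5554, -0.2142, 0.1242]
tool_rot: [-1.323, 1.01, -1.011]
ft_force: [0.1, -1.1, -3.6]
grip_width: 0.185
```

```bash
python3 avg.py 2; python3 snap.py 6
python3 - <<'E'
import cv2,numpy as np
s=cv2.imread("pics/scene6.png")
c=lambda im,x0,y0,x1,y1:cv2.resize(im[y0:y1,x0:x1],(600,600),interpolation=cv2.INTER_CUBIC)
cv2.imwrite("pics/v6.png",c(s,140,110,240,210))
E
```

```text
t 36.2 P [ 555.31 -214.23  124.2 ] sd [0.01 0.03 0.01] jig xy [18.25  1.33] F jig [-0.16 -0.04] -3.13 Fsd [0.4  0.15 0.04] xang,down [-7.47274e+01  2.00000e-04  2.00000e-04] sd [0.0018 0.     0.    ] grip 0.181
```

View pics/v6.png

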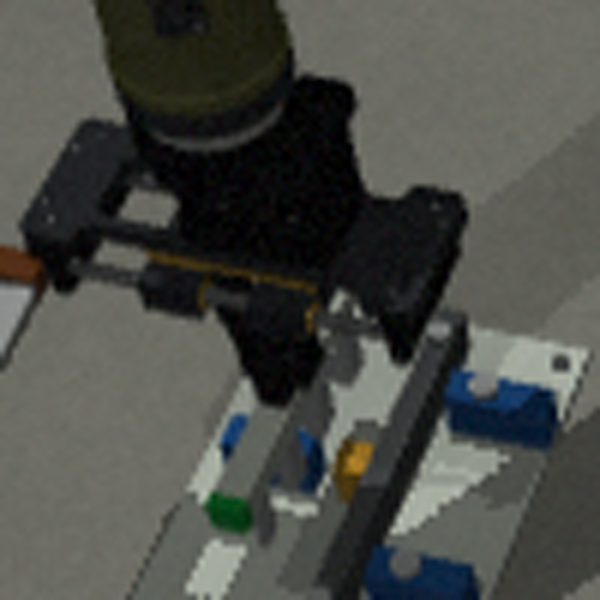

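>>> drive_tool(increments="0 8 0 0 255;0 6 0 0 255;0 1 0 0 255;0 1 0 0 255;0 1 0 0 255;0 1 0 0 255;0 1 0 0 255;0 1 0 0 255;0 1 0 0 255;0 1 0 0 255;0 0 0 0 255")

```text
time: 37.67
position: [0.5549, -0.2145, 0.1021]
tool_rot: [-1.324, 1.011, -1.011]
ft_force: [-0.2, -0.0, -4.1]
grip_width: 0.181
```

```bash
python3 avg.py 3
```

```text
t 37.83 P [ 554.97 -214.58  102.25] sd [0.02 0.03 0.03] jig xy [17.83  1.09] F jig [-0.27 -0.51] -2.94 Fsd [0.33 0.09 0.63] xang,down [-7.47563e+01  0.00000e+00 -1.00000e-04] sd [0.0023 0.0001 0.    ] grip 0.178
```

>>> drive_tool(increments="0 4 0 0 255;0 4 0 0 255;0 4 0 0 255;0 4 0 0 255;0 4 0 0 255;0 2 0 0 255;0 1 0 0 255;0 1 0 0 255;0 0.5 0 0 255;0 0.5 0 0 255;0 0.3 0 0 255;0 0.2 0 0 255;0 0 0 0 255")

```text
time: 39.45
position: [0.555, -0.2147, 0.0774]
tool_rot: [-1.324, 1.011, -1.011]
ft_force: [-3.4, -0.1, 4.9]
grip_width: 0.177
```

```bash
python3 avg.py 3
```

```text
t 39.6 P [ 555.04 -214.71   77.42] sd [0.01 0.01 0.01] jig xy [17.86  0.94] F jig [-3.78  1.73] 5.94 Fsd [0.22 0.18 0.21] xang,down [-7.4761e+01  2.0000e-04 -5.0000e-04] sd [0.0005 0.     0.    ] grip 0.18
```

>>> drive_tool(increments="0 -0.3 0 0 255;0 -0.2 0 0 255;0 0 0 0 255;0 0 0 0 150;0 0 0 0 80;0 0 0 0 0;0 0 0 0 0;0 0 0 0 0;0 0 0 0 0;0 0 0 0 0;0 0 0 0 0;0 0 0 0 0", squeeze=10)

```text
time: 41.1
position: [0.555, -0.2145, 0.0773]
tool_rot: [-1.323, 1.011, -1.011]
ft_force: [0.2, -0.4, 0.3]
grip_width: 0.993
```

```bash
python3 avg.py 2;python3 snap.py 7
python3 - <<'E'
import cv2,numpy as np
s=cv2.imread("pics/scene7.png")
c=lambda im,x0,y0,x1,y1:cv2.resize(im[y0:y1,x0:x1],(600,600),interpolation=cv2.INTER_CUBIC)
cv2.imwrite("pics/v7.png",c(s,140,110,240,210))
E
```

```text
t 41.2 P [ 554.95 -214.56   77.23] sd [0.01 0.   0.02] jig xy [17.81  1.11] F jig [0.62 0.14] -0.15 Fsd [0.19 0.2  0.27] xang,down [-74.7599  -0.      -0.    ] sd [0.0018 0.     0.    ] grip 0.999
```

View pics/v7.png

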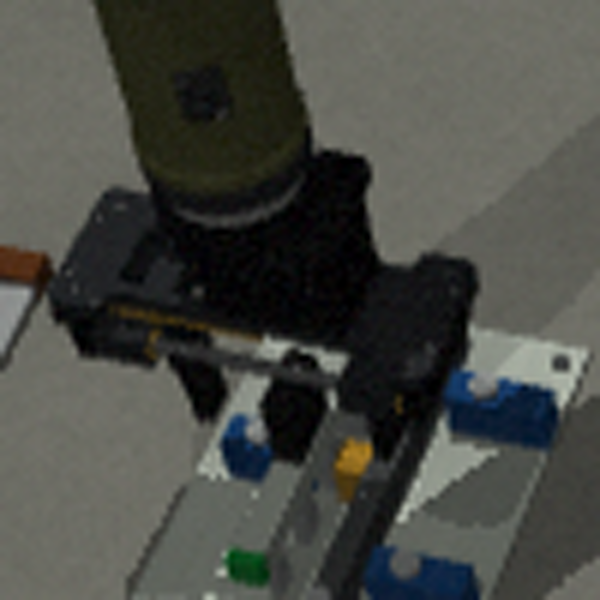

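The gauge is free between the open fingers; retract straight up, then back toward the base side.

>>> drive_tool(increments="0 -5 0 0 0;0 -10 0 0 0;0 -20 0 0 0;0 -35 0 0 0;0 -40 0 0 0;0 -40 0 0 0;40 0 0 0 0;50 0 0 0 0;50 0 0 0 0;50 0 0 0 0;0 0 0 0 0;0 0 0 0 0")

```text
time: 42.8
position: [0.6053, -0.397, 0.2282]
tool_rot: [-1.322, 1.01, -1.011]
ft_force: [0.3, 0.6, -0.1]
grip_width: 0.998
```

```bash
python3 avg.py 1;python3 snap.py 8
python3 - <<'E'
import cv2,numpy as np
s=cv2.imread("pics/scene8.png");t=cv2.imread("pics/top8.png")
c=lambda im,x0,y0,x1,y1:cv2.resize(im[y0:y1,x0:x1],(400,400),interpolation=cv2.INTER_CUBIC)
cv2.imwrite("pics/v8.png",np.hstack([c(t,305,150,385,230),c(s,145,130,245,230)]))
E
```

```text
t 42.85 P [ 605.52 -396.21  228.41] sd [0. 0. 0.] jig xy [  18.99 -187.44] F jig [-0.21  0.46] -0.78 Fsd [0. 0. 0.] xang,down [-7.4657e+01  1.3000e-03  6.0000e-04] sd [0. 0. 0.] grip 1.0
```

View pics/v8.png

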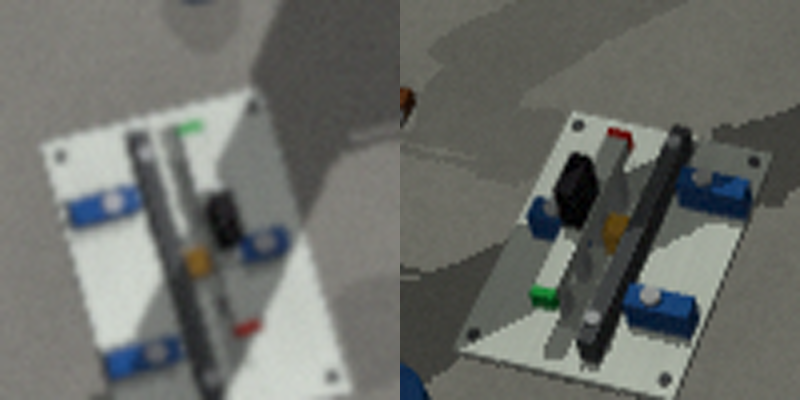

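View pics/scene8.png

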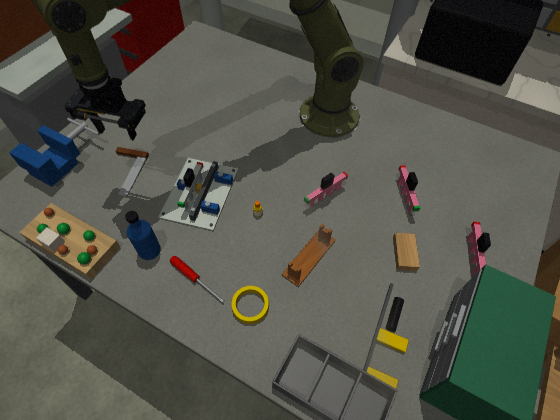

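Run:
```python
from h import *
a=np.radians(15.2);c,s=np.cos(a),np.sin(a);Rj=np.array([[c,-s],[s,c]]);o=np.array([.53805,-.2203])
A=[]
lims={"top8":dict(green=(338,172,348,178),red=(350,211,360,219),dark=(343,183,356,202)),"scene8":dict(green=(177,200,186,208),red=(196,161,204,168),dark=(182,166,196,188))}
m={"green":lambda r,g,b:g-np.maximum(r,b)>20,"red":lambda r,g,b:r-np.maximum(g,b)>35,"dark":lambda r,g,b:np.maximum(np.maximum(r,g),b)<40}
uv={}
for n in lims:
    im,K,T=load(n)
    for k,(x0,y0,x1,y1) in lims[n].items():
        p=im[y0:y1,x0:x1].astype(int); q=np.argwhere(m[k](p[...,0],p[...,1],p[...,2]))[:,::-1]+[x0,y0]
        uv[n,k]=q.mean(0); 
        z={"green":.0665,"red":.0665,"dark":.1}[k]; xs={"green":.08,"red":-.08,"dark":0}[k]
        P=np.r_[o+Rj@[.018+xs,.001],z]; print(n,k,len(q),uv[n,k].round(2),"pred",proj(K,T,P).round(2))
    # predicted tilt 5deg of grip
for k in("green","red","dark"):
    X,e=tri(load("top8")[1:],load("scene8")[1:],uv["top8",k],uv["scene8",k]); print(k,((X[:2]-o)@Rj*1000).round(1),(X[2]*1000).round(1),(e*1000).round(1))
```

```text
top8 green 16 [342.5 175. ] pred [[342.05 174.86]]
top8 red 11 [354. 215.] pred [[353.96 215.23]]
top8 dark 42 [349.21 194.52] pred [[349.32 193.23]]
scene8 green 40 [180.5 204. ] pred [[180.16 204.23]]
scene8 red 14 [199.86 163.36] pred [[199.37 164.32]]
scene8 dark 145 [188.77 177.59] pred [[188.27 176.79]]
green [96.8  0.4] 66.0 1.4
red [-62.    2.5] 71.9 1.2
dark [14.8  0.5] 91.9 0.8
```

```bash
python3 -c "
from st import *
st()
from bench import workorder
print(workorder.close_job())"
```

```text
t 42.95 pos [ 0.6055 -0.396   0.2285] xang -74.62 down [ 1.2e-03 -1.0e-04 -1.0e+00] F [-0.6  0.3  0.1] M [ 0.01 -0.03 -0.02] grip 0.996
the job is handed in; nothing more can be done
None
```

The gap takes the 13 mm leaf but not the 17 mm one. The gauge is standing on the plate with its 13 mm leaf fully home in the gap, released and upright. I handed the job in at about 43 s of the 67 s allowed; no verdict was reported.

- **Leaves tried in order:** The 5, 9 and 13 mm leaves each went fully home on the plate at the same height (TCP about 77.4 mm), pressed with about 9 N. The 17 mm leaf bound in the mouth about 25 mm above home, at about 10 N.
- **Gap width:** While the 5 mm leaf was in the gap I touched both sides with it, at about 3 N. This put the width at about 14.7 mm and gave me the centre for the other leaves.
- **Final placing:** The 13 mm leaf went home again at the same height (TCP 77.4 mm, about 9 N).
- **Last checks:** In both pictures the gauge is within about 3 mm of where it should be, and it leans no more than about 2°. The arm stands clear with the gripper open, and nothing else on the bench shows any change in the scene picture.
- **Disagreement:** The depth at which the 17 mm leaf bound suggests a gap of about 15.3 mm. That is more than the side touches gave and more than the 14.9 mm the task allows, perhaps because the gauge tilted slightly in the grip or the mouth edges are rounded. It does not change which leaf is the last to go in.

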